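# Lock the hull in its drilling jig and hold the drilling template open

### The arm

A 7-joint arm with a two-finger parallel gripper is mounted at the origin on the work surface. World frame = base frame: x ahead of the robot, y to its left, z up, the work surface at z = 0. Lengths are in m, angles in rad, forces in N, time in s.
With the tool pointing down it reaches from about 0.425 to 0.95 m from the base axis. Payload 4.7 kg.
Tool frame: the origin (TCP) lies at the very end of the fingers, on their centre line; the grasp point (between the pads) lies arm.grip_point_offset behind it (arm.grip_point_offset is the distance from the TCP to the grasp point, in m); z points along the fingers, y is the line along which they close (so a half turn about z gives the same grasp; the last joint's range is limited). The gripper opens to 85 mm and grips with 20 to 120 N. Pads are 22 mm wide; open, the fingers measure 114 mm over their backs; the gripper's body (76 mm by 85 mm) begins 54 mm behind the grasp point. The pads swing forward as they close: fully open they stand 13 mm farther back than shut.
Start: joints at [1.151, 0.469, -0.049, 1.532, 0.024, 1.141, -0.082], TCP at [0.257, -0.624, 0.231] pointing down, gripper open.
Joint ranges: [-2.59, 2.59], [-0.33, 1.99], [-1.39, 1.29], [0.1, 2.45], [-1.04, 4.18], [0.21, 1.99], [-2.66, 2.66]. Speed limits (rad/s): [2.57, 2.57, 3.14, 3.14, 3.14, 3.14, 3.14].

### API

Orientations are given as [roll, pitch, yaw] about the fixed x, y, z axes, in that order (R = Rz(yaw) Ry(pitch) Rx(roll)).
In Python, from cell import sensors, vision, arm, finder gives the robot as it stands.
- The arm moves only by the tool drive_tool, never from a script. Its argument "rows" is a list of rows, each a list of 5 numbers: the shift along the world's x, y, z scaled (see below), then the turn about the world's z scaled (see below), then the closure, from -1 (fully open) to 1 (shut). A call has 1 to 10 rows; each row is the pose to reach, as a shift and turn from the pose commanded when the call began; what a row does not reach only later rows make up. The controller multiplies each number of a shift by 300 mm and each number of a turn by 0.5 rad. A row lasts 1/10 s, in which the tool goes at most 50 mm and 8.59 degrees, less where a joint would pass 70% of its speed; a pose out of reach is approached as far as the arm can. A call with a number of a shift or a turn outside -1 to 1 is refused whole. A call with a gripper value outside its range is refused whole. The fingers move at their own pace and stop on an object; "force" is the grip in N (left out, the last holds). Time passes only in rows, so rows that repeat a pose let the fingers close. It gives the time, the measured TCP pose, the force, the opening and the grip force at its end, in the units of the state.
- sensors.state(): the state, without advancing time (a new reading comes with each control period).
- vision.capture(name): name is "side" or "top" or "wrist"; returns the picture (384x512x3 uint8, red, green, blue); there is no depth.
- vision.calibration(name): a dict with "intrinsics" (3x3 intrinsics, pixels), "R" (3x3) and "t" (3): a world point X has camera coordinates R X + t. Camera axes: x right, y down, z forward; pixel columns grow to the right and rows downward; lengths in m; the calibration is good to about 2 mm. The wrist camera is an equidistant fisheye: a pixel r from the principal point sees the ray r / f radians off the axis. A picture is of the moment at which its call begins: read the wrist's pose just before it. calibration takes no time and is no camera call; for the wrist camera it gives the pose at the moment of the call.
- arm.job_done(): hands the job in; it is judged then, once.
Trained networks look in the newest picture that a camera, given by its name, has taken for a name from the list of things; names that differ only in an ending like _2 or _b are one class to them, and where a whole thing is asked for, a point or a joint stands for the part that bears it (a point fixed in the world has none). Each returns a list of dicts, best first, with "p" (0 to 1); they miss things now and then, are a little off and sometimes report something else, mostly with a low value. They report only what shows in the picture. A call takes as long as a camera call.
- finder.recognise(camera, thing): "centre" ([column, row] in pixels, amid what is visible of it).
- finder.cut_out(camera, thing): "region" (384x512 bool, what is visible of it) and "centre" ([column, row] in pixels, amid what is visible of it).
- finder.pinpoint(camera, thing): "centre" ([column, row] in pixels: a listed point, or the origin of a listed thing).
The state is a dict: "clock": time; "q": joint angles; "dq": joint speeds; "joint_torque": joint torques, N m; "ee_pos": TCP position; "orientation": TCP orientation; "wrist_force": force on the tool from outside, world axes, zero at the start; "ft_torque": the same for the moment, N m; "width": opening from 0.0 (shut) to 1.0 (fully open); "grasp_force": force on a finger pad.
Only numpy, scipy, OpenCV 4.12 (cv2) and the standard library are available. Lean on these libraries where they do the work, as an engineer would, in place of code of your own. Each camera call takes 0.05 s, during which the arm holds its last target. There are 200 camera calls.

### The job

Lock the white hull down in its drilling jig first: swing the steel keeper bar with the red knob shut across the stern until it snaps home in its catch. Then lift the hinged aluminium drilling template off the fore deck by its brass finger pull and hold it open at 60 degrees, so that I can clear the chips from the mast holes under it. It springs shut if let go, so finish still holding it there in the gripper, with the hull seated in its saddles, the keeper still home and the other things on the desk left where they are.

Things in the scene. Friction and masses are not known exactly. Their poses are not given: they have to be found in the camera images.
- jig: Hull drilling jig, fixed to the desk: a plywood board 170 (x) by 250 (y) by 12 mm with two padded saddles for the hull, the red-knobbed keeper bar and the hinged aluminium drilling template. Origin: centre of the board's underside, on the desk; x points away from the robot to the template's hinge (turned by the jig's yaw), y along the hull to its bow, z up.
- hull: White plastic ship hull, 172 mm long (its y, bow at +y), 48 mm beam, 41 mm high, loose in the jig's saddles. Origin: on the keel, amidships; as it sits this is 24 mm above the desk, on the point cradle.
- cradle (a point): Fixed point of the jig: where the hull's origin lies when the hull sits properly in the saddles (24 mm above the middle of the jig's underside, axes as the jig's).
- keeper (a joint): Keeper bar's angle (rad) about a vertical axis. 0: shut across the stern, pointing to the jig's -x, against the stop pin; to 1.65 as it opens, counterclockwise from above, to point to the jig's -y. It stays where left. A spring ball in the catch resists with about 3 N at the knob from 0.17 to 0.08 rad; inside 0.08 the ball comes up behind the bar, pushes it to 0 and keeps it there.
- keeper_pivot (a point): On the keeper bar's vertical pivot axis, at the height of the bar's centre line, 73 mm above the desk; in the jig's frame at x 50, y -58 mm. The bar is a steel rod 10 mm thick.
- keeper_knob (a point): Middle of the red upright cylindrical knob on the keeper bar's free end: 16 mm in diameter, from 78 to 112 mm above the desk (this point 97 mm), 118 mm from the pivot axis. Shut, the knob is at x -68, y -58 mm in the jig's frame; near it the catch block's stop pin ends 78 mm above the desk.
- template (a joint): Drilling template's angle in rad: 0 lying level over the hull's fore deck on its rest pins; positive as its front edge is lifted; 1.45 at most. 60 degrees is 1.047. A spring in the hinge and its own weight shut it from any angle; lifting takes about 2 to 3 N at the finger pull.
- template_hinge (a point): Middle of the template's hinge axis, which is level and parallel to the jig's y, 71 mm above the desk; in the jig's frame at x 58, y 40 mm.
- template_pull (a point): Centre of the brass knurled finger pull on the template's front edge: a cylinder 24 mm long (parallel to the hinge axis, flat ends) and 14 mm in diameter, 120 mm from the hinge axis. Down, it is 71 mm above the desk, at x -62, y 40 mm in the jig's frame, with free space on either end.
- drill_plate: The template's moving part: aluminium plate 98 by 110 by 4 mm with two brass drill bushes, and the finger pull. Origin on the hinge axis (as template_hinge), x along the plate away from the finger pull, y along the axis.
- tin: Bystander: dented grey-blue tin case with hinged lid and snap latch, shut, 108 by 153 by 47 mm. Origin: centre of its underside.
- mast: Bystander: brown plastic mast with two yards, 240 mm long (its y), 118 mm across the yards, 10 mm thick, lying. Origin: middle of its underside.
- anchor: Bystander: silver metal anchor casting, 68 by 44 by 6 mm, lying flat. Origin: middle of its underside.
- cement: Bystander: amber jar of cement with black cap, 42 mm in diameter, 62 mm tall. Origin: centre of its underside.
- paint_red: Bystander: red paint jar with white cap, 34 mm in diameter, 42 mm tall. Origin: centre of its underside.
- paint_blue: Bystander: blue paint jar with white cap, 34 mm in diameter, 42 mm tall. Origin: centre of its underside.

How it is judged:
On the way, in this order (a step that is already met when the one before it is completed fails the run):
1. the keeper bar is home in its catch while the template is still down (value of joint keeper below 0.05 rad and value of joint template below 0.15 rad), for 0.2 s.
2. the template is lifted well off the deck (value of joint template above 0.7 rad), for 0.2 s.
At the end, for the whole second after the job is handed in: The template stands still at 60 degrees (6 either way), held by the fingers (0.5 N or more) and not propped by the hull, tin or mast; the keeper is home (within 0.05 rad of shut); the hull sits in its saddles (within 8 mm and 0.1 rad) (value of joint template between 0.942 and 1.152 rad and velocity of joint template between -0.1 and 0.1 rad/s and contact force between drill_plate and the fingers above 0.5 N and contact force between drill_plate and hull below 0.2 N and contact force between drill_plate and tin below 0.2 N and contact force between drill_plate and mast below 0.2 N and value of joint keeper below 0.05 rad and distance between hull and cradle below 0.008 m and angle between hull's own z axis and vertical below 0.1 rad); the arm keeps its last pose, push and grip.
It fails at once if the template is lifted (over 0.2 rad) while the keeper bar is not shut (value of joint each of template, keeper above 0.2 rad).
It fails at once if another thing on the desk is shifted by more than 20 mm (distance of any of tin, mast, anchor, cement, paint_red, paint_blue from where it was at the start of the episode above 0.02 m).
It also fails if it takes over 51 s, if anything falls off the work surface, if the arm or the gripper's body presses on something with over 40 N, if the wrist force passes 120 N, or if a joint passes its speed limit or range.

## Working session

There is one attempt and no reset: what is moved stays moved. The work goes in short steps, Python scripts to look and compute and a tool call to move; the robot and the scene stay as the last step left them, time stands still between calls to the robot, and variables do not carry over. Pictures are saved under pics/ and viewed, at most 10 in all, crops included, and the job is handed in when it is done.

Besides the shell and the picture viewer there is one more tool, called after "Request:" in YAML: its name, and indented under it one key for each argument. drive_tool: Moves the arm, as the interface text tells. Shifts and turns lie within -1 to 1; 1 stands for 300 mm of shift or 0.5 rad of turn. Its arguments: {"type":"object","properties":{"rows":{"type":"array","items":{"type":"array","items":{"type":"number"}}},"force":{"type":"number"}},"required":["rows"]}

```bash
mkdir -p pics; cat > h.py <<'E'
import numpy as np, cv2
from cell import sensors, vision, arm, finder
def ray(cam,px):
    c=vision.calibration(cam);K=np.array(c["intrinsics"]);R=np.array(c["R"]);t=np.array(c["t"])
    d=R.T@np.linalg.inv(K)@np.array([px[0],px[1],1.]);o=-R.T@t
    return o,d/np.linalg.norm(d)
def atz(cam,px,z):
    o,d=ray(cam,px);return o+d*(z-o[2])/d[2]
def tri(rs):
    A=sum(np.eye(3)-np.outer(d,d) for o,d in rs);b=sum((np.eye(3)-np.outer(d,d))@o for o,d in rs)
    return np.linalg.solve(A,b)
def proj(cam,X):
    c=vision.calibration(cam);p=np.array(c["intrinsics"])@(np.array(c["R"])@X+np.array(c["t"]));return p[:2]/p[2]
E
python3 - <<'E'
from h import *
np.set_printoptions(precision=4,suppress=True)
s=sensors.state();print(s["clock"],s["ee_pos"],s["orientation"],s["width"],arm.grip_point_offset)
im=[]
for c in("side","top"):
    p=vision.capture(c);im.append(p)
    cv2.imwrite(f"pics/{c}0.png",p[:,:,::-1])
Z=dict(jig=0,cradle=.024,hull=.024,keeper_pivot=.073,keeper_knob=.097,template_hinge=.071,template_pull=.071,tin=0,mast=0,anchor=0,cement=0,paint_red=0,paint_blue=0)
for n,z in Z.items():
    r={}
    for c in("side","top"):
        try:
            l=finder.pinpoint(c,n)
        except Exception as e: print(n,c,e);continue
        if l: r[c]=l[0];print(n,c,round(l[0]["p"],2),np.array(l[0]["centre"]),atz(c,l[0]["centre"],z))
    if len(r)==2: print("   tri",tri([ray(c,r[c]["centre"]) for c in r]))
print(sensors.state()["clock"])
E
```

```text
0.0 [ 0.2569 -0.6235  0.2302] [-3.1396  0.0001  0.3908] 0.9999495953752625 0.0187
jig side 0.73 [214.7 193.7] [0.583  0.0579 0.    ]
jig top 0.93 [236.4 169.5] [0.5781 0.0648 0.    ]
   tri [0.5748 0.0641 0.0139]
cradle side 0.91 [215.7 192.4] [0.57   0.0632 0.024 ]
cradle top 0.93 [234.  169.2] [0.5735 0.0728 0.024 ]
   tri [0.5677 0.0698 0.0341]
hull side 0.6 [215.2 191. ] [0.575  0.0607 0.024 ]
hull top 0.75 [237.1 163.5] [0.5959 0.0618 0.024 ]
   tri [0.5928 0.0575 0.0077]
keeper_pivot side 0.72 [210.5 162.3] [0.6359 0.0201 0.073 ]
keeper_pivot top 0.62 [251.1 150.2] [0.6353 0.0097 0.073 ]
   tri [0.6415 0.012  0.0609]
keeper_knob side 0.63 [238.2 141.4] [ 0.6225 -0.0844  0.097 ]
keeper_knob top 0.5 [278.9 147.5] [ 0.641  -0.0911  0.097 ]
   tri [ 0.642  -0.0953  0.0774]
template_hinge side 0.72 [188.7 183.5] [0.6205 0.1176 0.071 ]
template_hinge top 0.97 [220.7 151.6] [0.6279 0.1214 0.071 ]
   tri [0.6253 0.119  0.0693]
template_pull side 0.98 [223.5 202. ] [0.5013 0.0913 0.071 ]
template_pull top 0.85 [231.8 186.5] [0.4982 0.0765 0.071 ]
   tri [0.506  0.0808 0.0536]
tin side 0.76 [307.3 107.6] [ 0.6372 -0.4604  0.    ]
tin top 0.93 [373.8 156.4] [ 0.6421 -0.4642  0.    ]
   tri [ 0.6427 -0.4666 -0.0065]
mast side 0.66 [343.5 167.5] [ 0.3635 -0.3107  0.    ]
mast top 0.7 [336.7 224.5] [ 0.3757 -0.3161  0.    ]
   tri [ 0.3726 -0.3205 -0.0131]
anchor side 0.42 [203.  305.3] [0.3463 0.3091 0.    ]
anchor top 0.62 [168.8 230.1] [0.3417 0.3088 0.    ]
   tri [0.3428 0.3089 0.0054]
cement side 0.89 [137.9 294.9] [0.4833 0.4069 0.    ]
cement top 0.6 [140.  194.9] [0.4716 0.4252 0.    ]
   tri [0.4624 0.4105 0.0465]
paint_red side 0.67 [100.7 280.1] [0.5846 0.4517 0.    ]
paint_red top 0.4 [133.1 169. ] [0.5711 0.4588 0.    ]
   tri [0.5648 0.4505 0.0311]
paint_blue side 0.62 [ 94.4 258.7] [0.6501 0.4313 0.    ]
paint_blue top 0.51 [139.5 147.1] [0.6582 0.4409 0.    ]
   tri [0.654  0.4356 0.0012]
1.4
```

```bash
python3 - <<'E'
import cv2,numpy as np
a=cv2.imread("pics/side0.png")[110:260,130:330];b=cv2.imread("pics/top0.png")[100:250,170:370]
a=cv2.resize(a,(800,600),interpolation=2)[:,:];b=cv2.resize(b,(800,600),interpolation=2)
cv2.imwrite("pics/a.png",a);cv2.imwrite("pics/b.png",b)
E
python3 - <<'E'
from h import *
from scipy.optimize import least_squares
np.set_printoptions(precision=4,suppress=True)
ob={'side':{(0,0,0):(214.7,193.7),(0,0,.024):(215.7,192.4),(.05,-.058,.073):(210.5,162.3),(.058,.04,.071):(188.7,183.5),(-.062,.04,.071):(223.5,202)},
'top':{(0,0,0):(236.4,169.5),(0,0,.024):(234,169.2),(.05,-.058,.073):(251.1,150.2),(.058,.04,.071):(220.7,151.6),(-.062,.04,.071):(231.8,186.5)}}
kn={'side':(238.2,141.4),'top':(278.9,147.5)}
def w(p,X):
    c,s=np.cos(p[2]),np.sin(p[2]);return np.array([p[0]+c*X[0]-s*X[1],p[1]+s*X[0]+c*X[1],X[2]])
def knob(k): return (.05-.118*np.cos(k),-.058-.118*np.sin(k),.097)
def f(p):
    r=[]
    for c in ob:
        for X,u in ob[c].items(): r+=list(proj(c,w(p,X))-u)
        r+=list(proj(c,w(p,knob(p[3])))-kn[c])
    return r
s=least_squares(f,[.572,.066,.3,1.3],loss='soft_l1',x_scale=[.01,.01,.1,.1]);p=s.x
print(p);print(np.array(f(p)).reshape(-1,2))
for n,X in dict(pivot=(.05,-.058,.073),hinge=(.058,.04,.071),pull=(-.062,.04,.071),knobshut=knob(0),knob=knob(p[3])).items(): print(n,w(p,X))
for c in ob: print(c,-np.array(vision.calibration(c)["R"]).T@np.array(vision.calibration(c)["t"]))
E
```

```text
[0.5736 0.0651 0.248  1.324 ]
[[ 0.3264  3.0869]
 [-1.2776 -0.3115]
 [-0.3429  0.1048]
 [-0.0172  0.2016]
 [ 0.1019 -1.0399]
 [-0.231  -4.2697]
 [-0.1011  1.1539]
 [ 2.0591  0.0276]
 [-3.1002 -0.3307]
 [ 0.8259  2.1044]
 [-3.3137 -1.563 ]
 [ 1.5731  1.2571]]
pivot [0.6363 0.0211 0.073 ]
hinge [0.62   0.1181 0.071 ]
pull [0.5037 0.0886 0.071 ]
knobshut [ 0.5219 -0.0078  0.097 ]
knob [ 0.6364 -0.0969  0.097 ]
side [0.0541 0.443  0.8725]
top [ 0.2196 -0.0037  1.5482]
```

View pics/a.png

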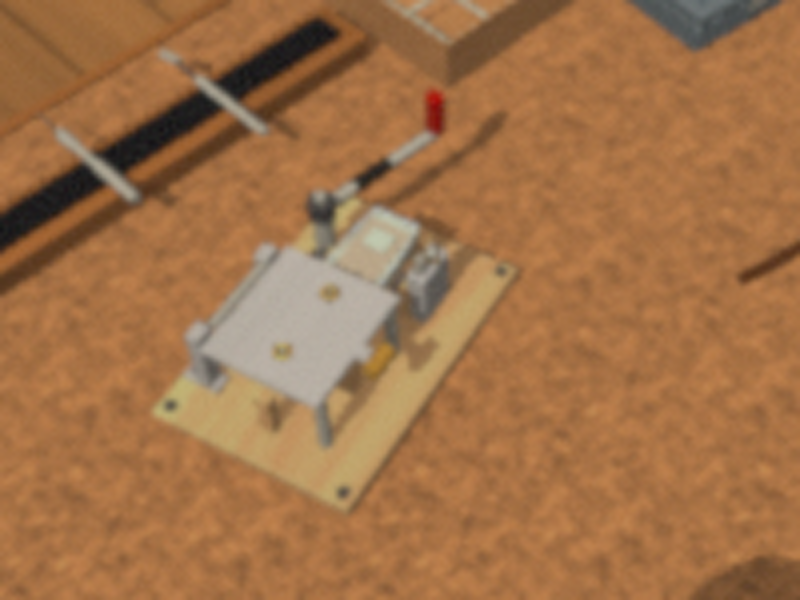

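View pics/b.png

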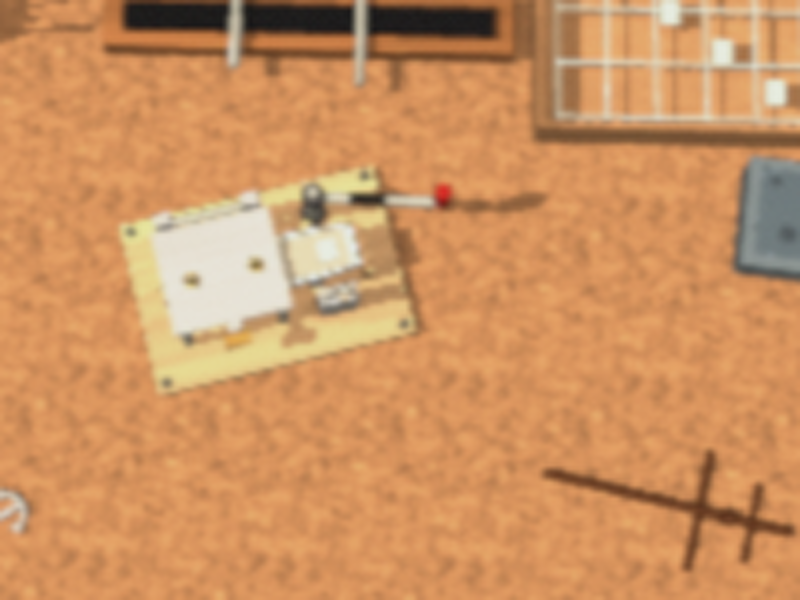

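The side picture shows the board with its template and the open keeper with its knob at crop (435,110). The top picture shows the board corners at (121,226), (163,393), (417,329) and (376,167), the brass pull at (237,340) and the knob at (443,193). I'll refit the jig on the board corners.

```bash
cat > fit.py <<'E'
from h import *
from scipy.optimize import least_squares
np.set_printoptions(precision=4,suppress=True)
off={'side':(130,110),'top':(170,100)}
ob={'top':{(.085,.125,.012):(121,226),(-.085,.125,.012):(163,393),(-.085,-.125,.012):(417,329),(.085,-.125,.012):(376,167),(-.062,.04,.071):(237,340),'k':(443,193)},
'side':{(.085,.125,.012):(154,411),(-.085,.125,.012):(349,512),(-.085,-.125,.012):(520,267),(-.062,.04,.071):(378,362),'k':(435,112)}}
def w(p,X):
    c,s=np.cos(p[2]),np.sin(p[2]);return np.array([p[0]+c*X[0]-s*X[1],p[1]+s*X[0]+c*X[1],X[2]])
def knob(k): return (.05-.118*np.cos(k),-.058-.118*np.sin(k),.097)
def f(p,per=False):
    r=[]
    for c in ob:
        for X,u in ob[c].items(): r+=list(proj(c,w(p,knob(p[3]) if X=='k' else X))-((np.array(u)+.5)/4-.5+off[c]))
    return r
p=least_squares(f,[.572,.066,.25,1.3],loss='soft_l1',x_scale=[.01,.01,.1,.1]).x
if __name__=="__main__":
    print(p);print(np.array(f(p)).reshape(-1,2))
    for n,X in dict(pivot=(.05,-.058,.073),hinge=(.058,.04,.071),pull=(-.062,.04,.071),knobshut=knob(0),knob=knob(p[3])).items(): print(n,w(p,X))
E
python3 fit.py
```

```text
[0.5751 0.0625 0.2701 1.2854]
[[-0.144   0.207 ]
 [-0.5499  1.1309]
 [ 0.5258  1.0622]
 [-0.4809 -0.4154]
 [ 0.7582  0.0548]
 [ 0.419   0.7398]
 [-0.9336 -0.1185]
 [-0.338  -0.3653]
 [-0.4546  0.1689]
 [ 0.3092 -0.2344]
 [-0.2647 -0.7706]]
pivot [0.6388 0.02   0.073 ]
hinge [0.6204 0.1165 0.071 ]
pull [0.5047 0.0845 0.071 ]
knobshut [ 0.5251 -0.0115  0.097 ]
knob [ 0.637 -0.098  0.097]
```

Request:
drive_tool:
  rows:
    - [0.7,0.97,0,0,-1]
    - [0.7,0.97,0,0,-1]
    - [0.7,0.97,0,0,-1]
    - [0.7,0.97,0,0,-1]
    - [0.7,0.97,0,0,-1]
    - [0.7,0.97,0,0,-1]
    - [0.7,0.97,0,0,-0.2]
    - [0.7,0.97,0,0,-0.2]

```text
clock: 2.2
ee_pos: [0.4718, -0.326, 0.2318]
orientation: [-3.14, -0.004, 0.402]
wrist_force: [0.1, -0.5, -0.1]
width: 0.689
grasp_force: 0.0
```

Request:
drive_tool:
  rows:
    - [0.567,0.783,-0.1,0,-0.2]
    - [0.567,0.783,-0.1,0,-0.2]
    - [0.567,0.783,-0.1,0,-0.2]
    - [0.567,0.783,-0.1,0,-0.2]
    - [0.567,0.783,-0.1,0,-0.2]
    - [0.567,0.783,-0.1,0,-0.2]
    - [0.567,0.783,-0.1,0,-0.2]
    - [0.567,0.783,-0.1,0,-0.2]

```text
clock: 3.0
ee_pos: [0.6375, -0.0973, 0.2009]
orientation: [-3.141, 0.001, 0.393]
wrist_force: [-0.3, -0.9, -0.6]
width: 0.602
grasp_force: 0.0
```

```bash
cat >> h.py <<'E'
def wray(px,c):
    K=np.array(c["intrinsics"]);R=np.array(c["R"]);t=np.array(c["t"])
    m=np.array([(px[0]-K[0,2])/K[0,0],(px[1]-K[1,2])/K[1,1]]);th=np.hypot(*m)
    d=np.r_[m/th*np.sin(th),np.cos(th)];return -R.T@t,R.T@d
def watz(px,c,z):
    o,d=wray(px,c);return o+d*(z-o[2])/d[2]
E
python3 - <<'E'
from h import *
np.set_printoptions(precision=4,suppress=True)
c=vision.calibration("wrist");p=vision.capture("wrist");s=sensors.state();print(s["clock"],s["ee_pos"],s["orientation"],s["width"])
cv2.imwrite("pics/w1.png",p[:,:,::-1])
for n,z in dict(keeper_knob=.097,keeper_pivot=.073,template_pull=.071,template_hinge=.071).items():
    for r in finder.pinpoint("wrist",n)[:2]: print(n,r["p"],r["centre"],watz(r["centre"],c,z))
E
```

```text
3.05 [ 0.637  -0.0992  0.2011] [3.141  0.001  0.3903] 0.6043060708470628
keeper_knob 0.93 [259.2, 189.3] [ 0.6386 -0.0982  0.097 ]
keeper_pivot 0.58 [69.3, 225.9] [0.507  0.0852 0.073 ]
template_pull 0.55 [69.7, 225.0] [0.5069 0.086  0.071 ]
template_hinge 0.69 [66.0, 116.2] [0.6278 0.1173 0.071 ]
template_hinge 0.54 [67.0, 119.6] [0.6248 0.1149 0.071 ]
```

View pics/w1.png

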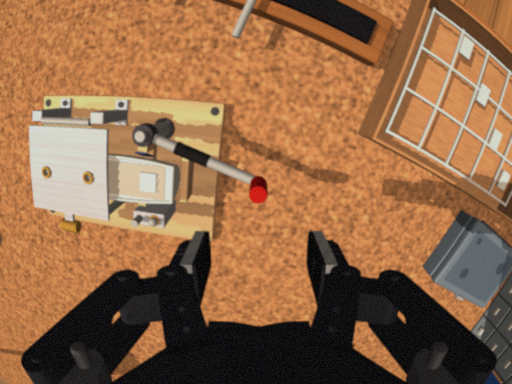

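The wrist picture shows the red knob at (258,190), the pivot at (150,134), the brass pull at (69,226) and the template over the fore deck. The positions agree with the fit to within 3 mm, so I'll descend and grip the knob.

Request:
drive_tool:
  rows:
    - [0.005,0,-0.15,0,-0.2]
    - [0.005,0,-0.3,0,-0.2]
    - [0.005,0,-0.383,0,-0.2]
    - [0.005,0,-0.383,0,-0.2]
    - [0.005,0,-0.383,0,1]
    - [0.005,0,-0.383,0,1]
    - [0.005,0,-0.383,0,1]
    - [0.005,0,-0.383,0,1]
    - [0.005,0,-0.383,0,1]
    - [0.005,0,-0.383,0,1]
  force: 30

```text
clock: 4.25
ee_pos: [0.6407, -0.096, 0.0889]
orientation: [-3.142, -0.005, 0.392]
wrist_force: [0.0, 6.2, 6.1]
width: 0.174
grasp_force: 29.8
```

```bash
python3 - <<'E'
from h import *
from fit import w,knob,p
np.set_printoptions(precision=3,suppress=True)
s=sensors.state();e=np.array(s["ee_pos"]);print(s["clock"],e,s["width"],s["grasp_force"],s["wrist_force"])
k0=p[3]; base=w(p,knob(k0))
for k in np.r_[1.285:0:-0.13,0,-.03]: print(round(k,2),((w(p,knob(k))-base)/.3)[:2], (w(p,knob(k))[:2]))
E
```

```text
4.25 [ 0.641 -0.096  0.089] 0.1743833694208873 29.842742085456848 [0.047 6.156 6.144]
1.28 [-0.  0.] [ 0.637 -0.098]
1.15 [-0.051  0.004] [ 0.622 -0.097]
1.02 [-0.101  0.015] [ 0.607 -0.094]
0.89 [-0.149  0.032] [ 0.592 -0.088]
0.76 [-0.195  0.055] [ 0.579 -0.082]
0.63 [-0.237  0.084] [ 0.566 -0.073]
0.5 [-0.275  0.118] [ 0.554 -0.063]
0.37 [-0.308  0.157] [ 0.544 -0.051]
0.24 [-0.336  0.2  ] [ 0.536 -0.038]
0.11 [-0.359  0.246] [ 0.529 -0.024]
0.0 [-0.373  0.288] [ 0.525 -0.012]
-0.03 [-0.376  0.3  ] [ 0.524 -0.008]
```

Request:
drive_tool:
  rows:
    - [0,0,0.01,0,1]
    - [-0.051,0.004,0.01,0,1]
    - [-0.101,0.015,0.01,0,1]
    - [-0.149,0.032,0.01,0,1]
    - [-0.195,0.055,0.01,0,1]
    - [-0.237,0.084,0.01,0,1]
    - [-0.275,0.118,0.01,0,1]
    - [-0.308,0.157,0.01,0,1]
    - [-0.308,0.157,0.01,0,1]

```text
clock: 5.15
ee_pos: [0.5422, -0.0528, 0.0892]
orientation: [3.141, 0.008, 0.39]
wrist_force: [-4.6, -5.7, -0.7]
width: 0.175
grasp_force: 30.6
```

Request:
drive_tool:
  rows:
    - [-0.028,0.043,0,0,1]
    - [-0.051,0.089,0,0,1]
    - [-0.065,0.131,0,0,1]
    - [-0.068,0.145,0,0,1]
    - [-0.068,0.145,0,0,1]
    - [-0.068,0.145,0,0,1]

```text
clock: 5.75
ee_pos: [0.5227, -0.0113, 0.0891]
orientation: [3.139, 0.008, 0.389]
wrist_force: [-5.1, -7.9, -0.0]
width: 0.172
grasp_force: 30.9
```

```bash
python3 - <<'E'
from h import *
np.set_printoptions(precision=4,suppress=True)
c=vision.calibration("wrist");p=vision.capture("wrist");s=sensors.state();print(s["clock"],s["ee_pos"],s["wrist_force"])
cv2.imwrite("pics/w2.png",p[:,:,::-1])
for n,z in dict(keeper_knob=.097,template_pull=.071,template_hinge=.071).items():
    for r in finder.pinpoint("wrist",n)[:1]: print(n,r["p"],r["centre"],watz(r["centre"],c,z))
E
```

```text
5.8 [ 0.5227 -0.0113  0.0891] [-6.0293 -6.8975  1.3055]
keeper_knob 0.61 [260.8, 244.8] [ 0.5279 -0.011   0.097 ]
template_pull 0.67 [102.4, 194.6] [0.5072 0.0869 0.071 ]
```

View pics/w2.png

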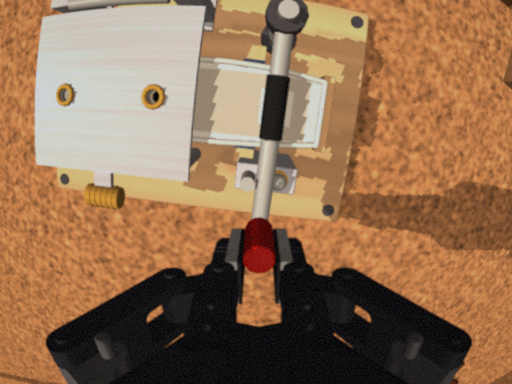

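The wrist picture shows the bar across the stern between the ball and the stop pin, the knob in the fingers at (260,245) and the brass pull at (105,195). The push stalls at 8 N, so the bar is home. I'll release the knob and go over the pull.

Request:
drive_tool:
  rows:
    - [0,0,0,0,-0.2]
    - [0,0,0,0,-0.2]
    - [0,0,0,0,-0.2]
    - [0,0,0,0,-0.2]
    - [0,0,0.12,0,-0.2]
    - [0,0,0.25,0,-0.2]
    - [-0.067,0.16,0.25,-0.12,-0.2]
    - [-0.067,0.313,0.25,-0.24,-0.2]
    - [-0.067,0.313,0.25,-0.24,-0.2]
    - [-0.067,0.313,0.25,-0.24,-0.2]

```text
clock: 6.95
ee_pos: [0.5058, 0.0879, 0.1647]
orientation: [3.142, -0.001, 0.275]
wrist_force: [0.1, -1.4, 0.1]
width: 0.602
grasp_force: 0.0
```

```bash
python3 - <<'E'
from h import *
np.set_printoptions(precision=4,suppress=True)
c=vision.calibration("wrist");p=vision.capture("wrist");s=sensors.state();print(s["clock"],s["ee_pos"],s["orientation"],s["wrist_force"],s["width"])
cv2.imwrite("pics/w3.png",p[:,:,::-1])
for n,z in dict(keeper_knob=.097,keeper_pivot=.073,template_pull=.071,template_hinge=.071).items():
    for r in finder.pinpoint("wrist",n)[:1]: print(n,r["p"],r["centre"],watz(r["centre"],c,z))
r=finder.cut_out("wrist","template_pull")[0]
E
```

```text
7.0 [0.5059 0.0862 0.1644] [ 3.141  -0.      0.2719] [ 0.7516 -1.0574  0.8192] 0.5990614407725721
keeper_knob 0.83 [384.1, 211.1] [ 0.527  -0.0117  0.097 ]
keeper_pivot 0.56 [380.4, 66.6] [0.6378 0.0213 0.073 ]
template_pull 0.8 [262.4, 192.6] [0.5078 0.0846 0.071 ]
template_hinge 0.59 [262.1, 46.1] [0.6224 0.1173 0.071 ]
```

View pics/w3.png

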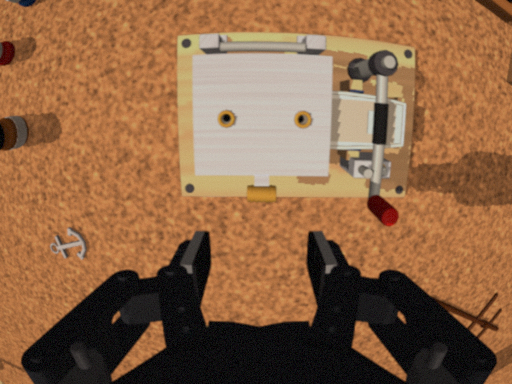

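The picture shows the brass pull at (262,193), centred between the fingers, with the plate edge about 13 mm behind it. The bar is still across the stern, at about 0.01 rad. I'll descend with the tips shallow and biased to the front, then grip.

Request:
drive_tool:
  rows:
    - [-0.01,-0.008,-0.15,0,-0.2]
    - [-0.01,-0.008,-0.28,0,-0.2]
    - [-0.01,-0.008,-0.337,0,-0.2]
    - [-0.01,-0.008,-0.337,0,-0.2]
    - [-0.01,-0.008,-0.337,0,1]
    - [-0.01,-0.008,-0.337,0,1]
    - [-0.01,-0.008,-0.337,0,1]
    - [-0.01,-0.008,-0.337,0,1]
    - [-0.01,-0.008,-0.337,0,1]
    - [-0.01,-0.008,-0.337,0,1]
  force: 40

```text
clock: 8.25
ee_pos: [0.5036, 0.0852, 0.0644]
orientation: [-3.141, -0.003, 0.271]
wrist_force: [-1.7, 4.6, 5.2]
width: 0.266
grasp_force: 42.4
```

```bash
python3 - <<'E'
from h import *
np.set_printoptions(precision=3,suppress=True)
s=sensors.state();print(s["clock"],np.array(s["ee_pos"]),s["width"]*85,s["grasp_force"],s["wrist_force"])
y=.272
for a in np.radians([0,7,14,21,28,35,42,49,54,57,60]):
    d=.12*(1-np.cos(a)); print(round(np.degrees(a)),np.array([d*np.cos(y),d*np.sin(y),.12*np.sin(a)])/.3)
E
```

```text
8.25 [0.504 0.085 0.064] 22.573785102650817 42.36284673213959 [-1.71   4.619  5.211]
0 [0. 0. 0.]
7 [0.003 0.001 0.049]
14 [0.011 0.003 0.097]
21 [0.026 0.007 0.143]
28 [0.045 0.013 0.188]
35 [0.07  0.019 0.229]
42 [0.099 0.028 0.268]
49 [0.133 0.037 0.302]
54 [0.159 0.044 0.324]
57 [0.175 0.049 0.335]
60 [0.193 0.054 0.346]
```

Request:
drive_tool:
  rows:
    - [0.003,0.001,0.049,0,1]
    - [0.011,0.003,0.097,0,1]
    - [0.026,0.007,0.143,0,1]
    - [0.045,0.013,0.188,0,1]
    - [0.07,0.019,0.229,0,1]
    - [0.07,0.019,0.229,0,1]

```text
clock: 8.85
ee_pos: [0.5245, 0.091, 0.1328]
orientation: [-3.14, -0.002, 0.271]
wrist_force: [0.6, 5.3, -6.7]
width: 0.264
grasp_force: 39.6
```

Request:
drive_tool:
  rows:
    - [0.029,0.009,0.039,0,1]
    - [0.063,0.018,0.073,0,1]
    - [0.089,0.025,0.095,0,1]
    - [0.106,0.03,0.106,0,1]
    - [0.123,0.035,0.117,0,1]
    - [0.123,0.035,0.117,0,1]
    - [0.123,0.035,0.117,0,1]
    - [0.123,0.035,0.117,0,1]

```text
clock: 9.65
ee_pos: [0.5584, 0.1004, 0.1658]
orientation: [-3.141, 0.005, 0.272]
wrist_force: [-3.4, 4.3, -4.0]
width: 0.266
grasp_force: 39.6
```

```bash
python3 - <<'E'
from h import *
np.set_printoptions(precision=4,suppress=True)
c=vision.calibration("wrist");p=vision.capture("wrist");q=vision.capture("side");s=sensors.state();print(s["clock"],s["ee_pos"],s["orientation"],s["wrist_force"],s["width"],s["grasp_force"],max(map(abs,s["dq"])))
b=cv2.resize(q[80:260,130:330],(667,600),interpolation=2)
cv2.imwrite("pics/s4.png",b[:,:,::-1]);cv2.imwrite("pics/w4.png",p[:,:,::-1])
for n,z in dict(keeper_knob=.097,keeper_pivot=.073,hull=.024,template_pull=.175).items():
    for cam in("wrist","side"):
        for r in finder.pinpoint(cam,n)[:1]: print(n,cam,r["p"],r["centre"],watz(r["centre"],c,z) if cam=="wrist" else atz(cam,r["centre"],z))
E
```

```text
9.75 [0.5584 0.1004 0.1658] [-3.1405  0.0053  0.2716] [-4.168   3.2928 -3.3443] 0.26333521061306947 39.6111398935318 0.001553309577996908
keeper_knob wrist 0.92 [370.1, 268.3] [ 0.5257 -0.0104  0.097 ]
keeper_knob side 0.57 [243.6, 172.0] [ 0.5233 -0.0095  0.097 ]
keeper_pivot wrist 0.76 [377.2, 124.9] [0.6421 0.0213 0.073 ]
keeper_pivot side 0.57 [208.8, 161.3] [0.6425 0.0211 0.073 ]
hull wrist 0.35 [294.4, 164.3] [0.5817 0.0701 0.024 ]
hull side 0.65 [214.4, 189.3] [0.5815 0.0581 0.024 ]
template_pull wrist 0.6 [258.1, 254.2] [0.5586 0.1002 0.175 ]
```

View pics/s4.png

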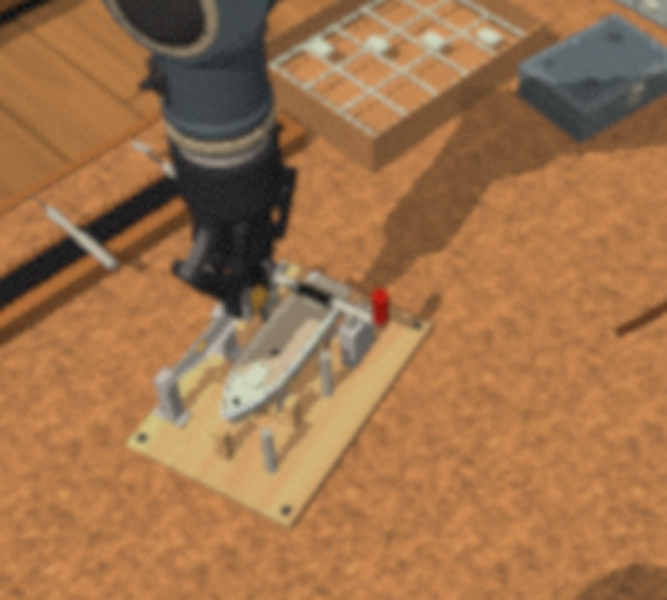

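View pics/w4.png

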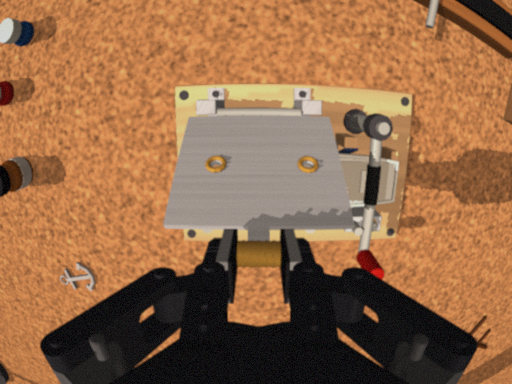

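Both pictures show the template raised in the fingers, the pull gripped at (260,254) in the wrist view, the bar still shut and the hull seated. From the TCP travel the angle is about 58°, so I'll nudge it up 2°.

Request:
drive_tool:
  rows:
    - [0.012,0.003,0.008,0,1]
    - [0.012,0.003,0.008,0,1]
    - [0.012,0.003,0.008,0,1]
    - [0.012,0.003,0.008,0,1]
    - [0.012,0.003,0.008,0,1]

```text
clock: 10.65
ee_pos: [0.5617, 0.1013, 0.168]
orientation: [-3.14, 0.006, 0.272]
wrist_force: [-3.0, 4.6, -3.7]
width: 0.262
grasp_force: 39.7
```

```bash
python3 - <<'E'
from h import *
s=sensors.state();print(s["clock"],s["ee_pos"],s["wrist_force"],s["grasp_force"])
e=np.array(s["ee_pos"])-[.5036,.0852,.0644];print(np.degrees(np.arctan2(e[2],.12-np.hypot(e[0],e[1]))))
print(arm.job_done())
E
```

```text
10.65 [0.56171537 0.10130437 0.16796871] [-2.99743898  4.63348283 -3.70074228] 39.656240344047546
60.04186891155186
the job is handed in; nothing more can be done
None
```

The keeper bar is shut in its catch and the gripper is holding the template open at about 60° (worked out from the tool's travel), with the hull in its saddles and nothing else on the desk disturbed in the pictures; the job is handed in at 10.65 s, but no verdict was returned.

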